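Put the burnishing stone away in the dial-lidded caddy

ROBOT

A 6-joint arm with a two-finger parallel gripper is mounted at the origin on the work surface. World frame = base frame: x ahead of the robot, y to its left, z up, the work surface at z = 0. Lengths are in m, angles in rad, forces in N, time in s.
With the tool pointing down it reaches from about 0.35 to 0.975 m from the base axis. Payload 17.4 kg.
Tool frame: the origin (TCP) lies midway between the tips of the shut fingers; the grasp point (between the pads) lies 19 mm behind it (ctrl.tcp_to_grasp is the distance from the TCP to the grasp point, in m); z points along the fingers, x is the direction in which the jaws open and shut, and the axes are right-handed (so a half turn about z gives the same grasp; the last joint's range is limited). The gripper opens to 85 mm and grips with 20 to 120 N. Pads are 22 mm wide; open, the fingers measure 114 mm over their backs; the gripper's body (76 mm by 85 mm) begins 54 mm behind the grasp point. The pads swing forward as they close: fully open they stand 13 mm farther back than shut.
Start: joints at [1.225, 0.116, 1.442, -0, 1.584, -0.038], TCP at [0.205, 0.643, 0.211] pointing down, gripper open.
Joint ranges: [-2.83, 2.83], [-0.83, 2.19], [0.07, 2.5], [-1.14, 4.28], [0.01, 3], [-2.97, 2.97]. Speed limits (rad/s): [1.89, 1.89, 2.22, 3.14, 3.14, 3.14].

INTERFACE

Orientations are given as a unit quaternion [w, x, y, z].
In Python, from plant import ctrl gives the robot as it stands. Calls block until the motion is done:
- ctrl.goto(position, orientation): joint-space move of the TCP to a pose.
- ctrl.move_straight(position, rate=0.15, rotation=None): straight line of the TCP; rotation=None keeps the orientation; rate is the mean speed in m/s.
- ctrl.move_joints(angles): joint-space move.
- ctrl.command_gripper(opening): opening from 0.0 (shut) to 1.0 (fully open); the grip force is fixed at half the most; returns when the fingers have stopped.
- ctrl.hold(seconds).
- ctrl.ik(position, orientation): joint angles nearest the present ones, or None.
- ctrl.sense(): the state.
- ctrl.get_image(name): name is "scene" or "side" or "wrist"; returns a dict with "frame" (480x640x3 uint8, red, green, blue), "depth" (480x640 float32, m along the optical axis (not along the pixel's ray), 0 where there is no reading), "camera_matrix" (3x3 intrinsics, pixels), "view" (4x4, takes a point from world to camera coordinates); the wrist camera has in their place "tool_from_camera" (4x4, takes a point from camera to tool coordinates, whose origin is the TCP and whose axes are the tool frame's). Camera axes: x right, y up, looking along -z (the intrinsics and any distortion apply to the point x, -y, -z); pixel columns grow to the right and rows downward; lengths in m; the calibration is good to about 2 mm. A picture is of the moment at which its call begins: read the wrist's pose just before it.
A pose or a line that the arm cannot do raises ctrl.PlanningError and nothing moves.
- ctrl.finish_job(): hands the job in, once; it reports no verdict.
The state is a dict: "time_s": time; "joints": joint angles; "qd": joint speeds; "joint_torque": joint torques, N m; "eef_pos": TCP position; "tcp_rot": TCP orientation; "contact_force": force on the tool from outside, world axes, zero at the start; "ft_torque": the same for the moment, N m; "opening": opening from 0.0 (shut) to 1.0 (fully open).
Only numpy, scipy, OpenCV 4.12 (cv2) and the standard library are available. Lean on these libraries where they do the work, as an engineer would, in place of code of your own. Each camera call takes 0.05 s, during which the arm holds its last target.

TASK

Put the burnishing stone away in the compartment of the round caddy that is marked by the wide tongue on the caddy's rim. First turn the black cover by its peg until its opening is lined up squarely with that compartment, then set the stone down gently through it so that it lies flat on the compartment's floor; do not drop it in. Finally turn the cover on, either way, until that compartment is completely shut, let go, and leave the finished lacquerware standing where it is.

Things in the scene. Friction and masses are not known exactly. Their poses are not given: they have to be found in the camera images.
- caddy: Round light-wood caddy fixed on the table, any yaw. Outer diameter 292 mm, wall 6 mm thick, top of wall z = 58 mm, inner floor z = 8 mm. Four equal quarter compartments parted by 6 mm radial walls (tops at 57 mm) at 45, 135, 225, 315 degrees from its +x, and a central post of radius 16 mm. Origin on its axis at table height, z up; +x points through the middle of the wanted compartment.
- tongue (a point): Outer end of the wide tongue that marks the wanted compartment: on the caddy's +x, 178 mm from the axis, z = 48 mm. Tongue 44 mm wide, sticking 32 mm out of the wall, z = 40 to 56 mm. The three other compartments have only a small half-round stud (20 mm wide, 11 mm out) on their wall.
- bay (a point): Point on the inner floor (8 mm above the table) in the middle of the wanted compartment, 85 mm from the caddy's axis along its +x. Axes as the caddy's.
- cover (a joint): Turn of the cover about the caddy's upright axis, rad, counter-clockwise seen from above; 0 (and any whole turn) = opening exactly over the wanted compartment. Turns both ways, more than a full turn, and stays where left (dry friction about 0.15 N m, some 1.5 N at the peg). Starts at 1.1 to 5.18.
- opening (a point): Middle of the opening of the black cover, 85 mm from the axis, at the cover's top (z = 68 mm). The cover is a disc 292 mm across, 8 mm thick, underside at z = 60 mm; the opening is an 80 degree sector from 28 mm off the axis out through the rim. Lined up when right above point bay; the compartment is shut once the opening is 85 degrees or more away. A low brass-capped hub (top z = 74 mm) is at the centre.
- peg_top (a point): Centre of the top of the upright wooden peg by which the cover is turned: round, 22 mm in diameter, 47 mm tall (from z = 68 to 115 mm; a 3 mm high collar of 32 mm diameter at its foot), 105 mm from the axis, directly opposite the opening. Moves with the cover.
- stone: Grey burnishing stone, a rectangular block 85 x 36 x 36 mm, about 0.24 kg, lying flat on the dark mat. Origin: centre of its underside; x along its length, z up.
- stone_mid (a point): Centre of the stone, 18 mm above its underside.
- mat: Dark flat work mat 200 x 160 x 3 mm fixed on the table, origin at the centre of its underside. The stone starts on it (underside at z = 3 mm).
- round_box: Bystander: black lacquered round box, 102 mm in diameter, 54 mm high; origin at the centre of its underside.
- sake_cup: Bystander: dark red-brown cup, 72 mm in diameter, 58 mm high; origin at the centre of its underside.
- tumbler: Bystander: dark tall tumbler, 72 mm in diameter, 125 mm high; origin at the centre of its underside.
Mind the look-alikes: they are no part of the job. Several things look just like the stone: the one meant starts farthest to the robot's left.

How it is judged:
By the outcome, as a careful person would: the job done as asked, in the order asked, and still so for the second after the job is handed in, with the robot touching nothing.
It also fails if it takes over 69 s, if anything falls off the work surface, if the arm or the gripper's body presses on something with over 40 N, if the wrist force passes 120 N, or if a joint passes its speed limit or range.

## Working session

There is one attempt and no reset: what is moved stays moved. The work goes in short steps, each a Python script; the robot and the scene stay as the last script left them, time stands still between calls to the robot, and variables do not carry over. Pictures are saved under pics/ and viewed, and the job is handed in when it is done.

```bash
ls; mkdir -p pics; python3 - <<'E'
from plant import ctrl
import cv2,numpy as np,pickle
s=ctrl.sense();print(s)
for n in ("scene","side","wrist"):
    d=ctrl.get_image(n); cv2.imwrite(f"pics/a_{n}.png",d["frame"][:,:,::-1]); pickle.dump((s,d),open(f"a_{n}.pkl","wb"))
    print(n,[k for k in d],d["camera_matrix"].tolist(),(d["depth"]>0).mean(), d.get("view"),d.get("tool_from_camera"))
    print({k:v for k,v in d.items() if k not in("frame","depth","camera_matrix","view","tool_from_camera")})
E
```

```text
pics
{'time_s': 0.0, 'joints': array([ 1.22522567e+00,  1.16478327e-01,  1.44225318e+00, -4.60738718e-05,
        1.58400608e+00, -3.78123419e-02]), 'qd': array([ 9.35399596e-06, -1.36823471e-04, -3.78555151e-04, -2.11904605e-03,
        5.13705697e-04,  1.89069871e-03]), 'joint_torque': array([-8.88689428e-04, -7.32051229e+01, -6.32445145e+01, -2.22074596e-04,
        6.85334962e-03,  1.36245268e-05]), 'eef_pos': array([0.20443093, 0.64307498, 0.20977486]), 'tcp_rot': array([ 3.39351353e-04,  8.07131702e-01,  5.90371144e-01, -4.61613889e-04]), 'contact_force': array([-0.54901309, -0.21702502, -0.26861589]), 'ft_torque': array([0.00163498, 0.03144639, 0.00966823]), 'opening': 0.999471173192137}
scene ['frame', 'depth', 'camera_matrix', 'view'] [[568.8652213343952, 0.0, 326.47211907406984], [0.0, 568.8652213343952, 233.2633800412079], [0.0, 0.0, 1.0]] 0.9960416666666667 [[ 0.7781381   0.62802873  0.00900072 -0.4596244 ]
 [-0.42083695  0.51067904  0.74973541  0.14285142]
 [ 0.4662589  -0.58718552  0.66167651 -1.3162257 ]
 [ 0.          0.          0.          1.        ]] None
{}
side ['frame', 'depth', 'camera_matrix', 'view'] [[534.2456496784781, 0.0, 309.6293276680677], [0.0, 534.2456496784781, 239.94949531283055], [0.0, 0.0, 1.0]] 0.996259765625 [[ 0.98847823 -0.15089877  0.01184693 -0.55020998]
 [ 0.09910481  0.70437834  0.70287224 -0.14471723]
 [-0.11440727 -0.69359982  0.71121745 -1.11847814]
 [ 0.          0.          0.          1.        ]] None
{}
wrist ['frame', 'depth', 'camera_matrix', 'tool_from_camera'] [[384.58205325233547, 0.0, 320.4910868814417], [0.0, 384.58205325233547, 239.89394327155995], [0.0, 0.0, 1.0]] 0.9959309895833334 None [[ 9.99999709e-01  4.41076413e-04  6.22059526e-04  4.65323551e-04]
 [ 5.92822202e-04 -9.62763809e-01 -2.70343295e-01 -6.93570977e-02]
 [ 4.79654348e-04  2.70343585e-01 -9.62763790e-01 -1.63427747e-01]
 [ 0.00000000e+00  0.00000000e+00  0.00000000e+00  1.00000000e+00]]
{}
```

View pics/a_scene.png

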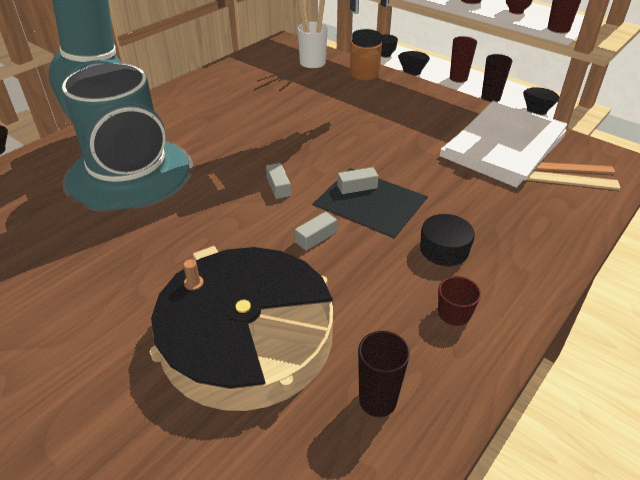

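View pics/a_side.png

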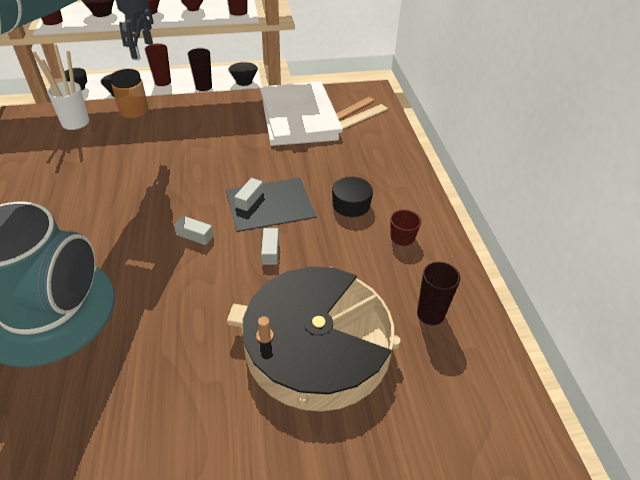

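View pics/a_wrist.png

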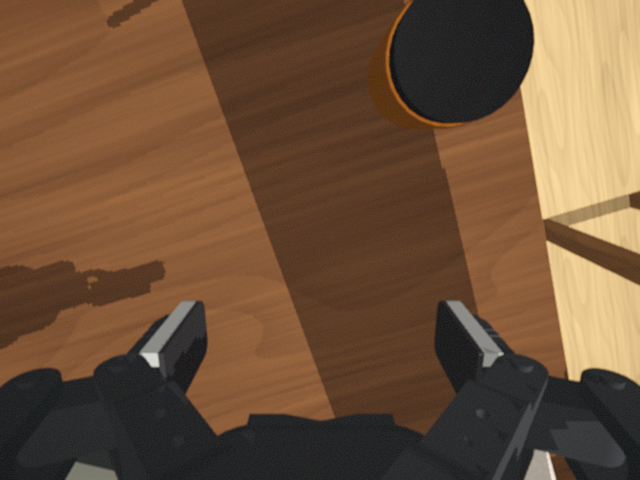

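The pictures show the caddy with its tongue at side view (237,315), the peg at (264,325) and the opening towards (365,315). There are three stones, and the only one on the mat is at side view (248,190). The bystanders stand to the right. Next I'll measure these.

```bash
cat > h.py <<'E'
import numpy as np,cv2,pickle
from scipy.spatial.transform import Rotation as R
def Rq(q): return R.from_quat([q[1],q[2],q[3],q[0]])
def ray(d,s,u,v):
    K=d["camera_matrix"]; u=np.asarray(u,float);v=np.asarray(v,float)
    c=np.stack([(u-K[0,2])/K[0,0],-(v-K[1,2])/K[1,1],-np.ones_like(u)],-1)
    if "view" in d: T=np.linalg.inv(d["view"])
    else:
        W=np.eye(4);W[:3,:3]=Rq(s["tcp_rot"]).as_matrix();W[:3,3]=s["eef_pos"];T=W@d["tool_from_camera"]
    return T[:3,3],c@T[:3,:3].T
def onz(d,s,u,v,z):
    o,r=ray(d,s,u,v); return o+r*((z-o[2])/r[...,2])[...,None]
def cloud(d,s):
    v,u=np.mgrid[:480,:640]; o,r=ray(d,s,u,v); return o+r*d["depth"][...,None]
E
python3 - <<'E'
from h import *
for n in("scene","side"):
    s,d=pickle.load(open(f"a_{n}.pkl","rb")); P=cloud(d,s); f=d["frame"].astype(int); hsv=cv2.cvtColor(d["frame"],cv2.COLOR_RGB2HSV)
    ok=(np.hypot(P[...,0],P[...,1])<1.1)&(np.hypot(P[...,0],P[...,1])>.25)&(P[...,0]>.15)
    # stones: low saturation, bright, z 0.03-.05
    m=ok&(hsv[...,1]<50)&(hsv[...,2]>70)&(P[...,2]>.025)&(P[...,2]<.05)
    N,l,st,c=cv2.connectedComponentsWithStats(m.astype(np.uint8))
    for i in range(1,N):
        if st[i,4]>100:
            q=P[l==i]; r=cv2.minAreaRect((q[:,:2]*1000).astype(np.float32)); print(n,"stone",c[i].round(),np.median(q,0).round(4),r)
    # brass cap
    m=ok&(hsv[...,0]>20)&(hsv[...,0]<32)&(hsv[...,1]>130)&(hsv[...,2]>150)&(P[...,2]>.06)&(P[...,2]<.085)
    q=P[m]; print(n,"hub",m.sum(),np.mean(q,0).round(4)); 
    vv,uu=np.nonzero(m); hub=onz(d,s,np.mean(uu),np.mean(vv),.074); print("hub ray",hub)
    m=ok&(P[...,2]>.085)&(P[...,2]<.13)&(np.hypot(P[...,0]-hub[0],P[...,1]-hub[1])<.14)
    q=P[m]; print("peg",len(q),np.mean(q,0), q.max(0),q.min(0)); 
    q=P[m&(P[...,2]>.111)];print("pegtop",len(q),q.mean(0)-hub)
    D=P-hub; rr=np.hypot(D[...,0],D[...,1])
    q=D[(P[...,2]>.036)&(P[...,2]<.062)&(rr>.16)&(rr<.185)]; print("tongue",len(q),q.mean(0),np.hypot(*q.mean(0)[:2]),np.degrees(np.arctan2(q.mean(0)[1],q.mean(0)[0])))
    dd=P[(P[...,2]>.064)&(P[...,2]<.071)&(rr<.15)]; print("disc z",np.median(dd[:,2]))
    a=np.degrees(np.arctan2(D[...,1],D[...,0]))
    k=(rr>.05)&(rr<.13)&(P[...,2]<.06); h=a[k]; print("open az",np.percentile(h,[0,1,5,50,95,99,100]))
    for nm,zl,zh in(("",.045,.14),):
        m=ok&(P[...,2]>zl)&(P[...,2]<zh)&(rr>.16)
        N,l,st,c=cv2.connectedComponentsWithStats(m.astype(np.uint8))
        for i in range(1,N):
            if st[i,4]>80: q=P[l==i]; print("  obj",c[i].round(),((q.min(0)+q.max(0))/2).round(3),q[:,2].max().round(3),(q.max(0)-q.min(0)).round(3))
E
```

```text
scene stone [507. 138.] [0.6325 0.6459 0.0306] ((626.3234252929688, 664.2782592773438), (201.16064453125, 293.7725524902344), 3.1642231941223145)
scene stone [278. 176.] [0.3122 0.174  0.034 ] ((306.560546875, 178.28395080566406), (35.60055160522461, 93.97631072998047), 56.935081481933594)
scene stone [357. 176.] [0.4499 0.2831 0.0365] ((446.3866271972656, 287.4976806640625), (86.25277709960938, 43.99077606201172), 54.395748138427734)
scene stone [315. 226.] [0.484  0.0964 0.0342] ((481.7332763671875, 101.04630279541016), (86.51670837402344, 39.074337005615234), 80.3380355834961)
scene hub 8 [ 0.5485 -0.1608  0.0722]
hub ray [ 0.54980291 -0.1618475   0.074     ]
peg 250 [ 0.44818938 -0.1796838   0.10398742] [ 0.45636945 -0.16616223  0.11583026] [ 0.43381611 -0.18787712  0.0850794 ]
pegtop 96 [-0.10523361 -0.01582887  0.03913723]
tongue 176 [-0.15973697  0.05479039 -0.0199288 ] 0.168872399070716 161.0678355504898
disc z 0.06673379557122172
open az [-30.07270628 -28.08760509 -22.68298939  22.6381573   76.91107584
  93.42179193 108.01376676]
  obj [374.  51.] [0.161 0.755 0.083] 0.121 [
[... 957 characters left out ...]
 0.44306389 -0.18187545  0.10671341] [ 0.45389214 -0.16669698  0.11996047] [ 0.43238759 -0.19083342  0.08514906]
pegtop 96 [-0.11145353 -0.00418762  0.04105321]
tongue 273 [-0.16050678  0.06170224 -0.01893574] 0.1719581121616219 158.97217315556227
disc z 0.06862916572025712
open az [-83.86089595 -18.21156235  -5.79840232  29.55150863  61.5988002
  66.96198594  71.08487276]
  obj [140.  87.] [0.158 0.75  0.085] 0.125 [0.015 0.061 0.079]
  obj [352. 190.] [0.697 0.233 0.052] 0.059 [0.099 0.105 0.014]
  obj [405. 220.] [0.796 0.103 0.054] 0.063 [0.071 0.075 0.018]
  obj [438. 286.] [ 0.793 -0.127  0.087] 0.129 [0.071 0.073 0.084]
  obj [236. 314.] [ 0.394 -0.108  0.053] 0.06 [0.04  0.053 0.015]
```

The stone I want is the leftmost one, on the mat near (0.445, 0.287) with yaw of about 55°. Next is a wrist view from above the caddy, to get its exact axis and angles.

```bash
python3 - <<'E'
from plant import ctrl
from h import *
ctrl.goto([0.54,-0.10,0.36],[0,1,0,0])
s=ctrl.sense();d=ctrl.get_image("wrist"); pickle.dump((s,d),open("b.pkl","wb")); cv2.imwrite("pics/b.png",d["frame"][:,:,::-1])
print(s["time_s"],s["joints"],s["eef_pos"],s["contact_force"])
E
```

```text
3.0667 [-2.28603156e-01 -1.57134095e-01  1.47132915e+00  7.98339139e-05
  1.82764355e+00 -2.29530714e-01] [ 0.54014591 -0.09947023  0.35983039] [-0.18655583 -0.31700888  0.36694371]
```

View pics/b.png

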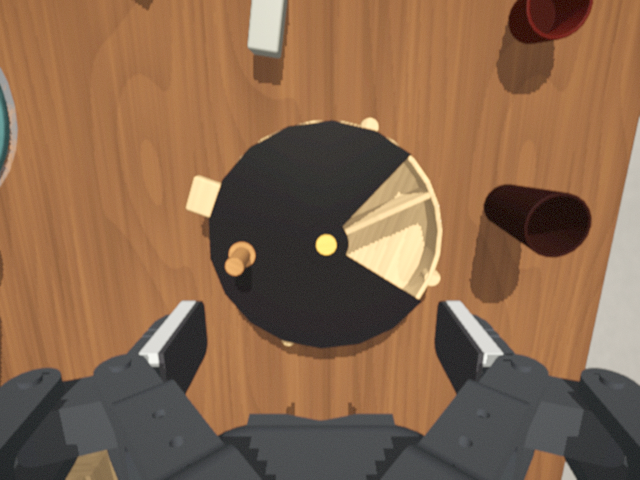

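The wrist view shows the hub at (326,245), the peg top at (235,267), the tongue at (205,197), and the opening to the right between about (410,157) and (418,297).

```bash
cat >> h.py <<'E'
def caddy(d,s,c0=(0.55,-0.165)):
    """hub, disc centre, opening angle and tongue angle from wrist picture (deg)"""
    f=d["frame"]; hsv=cv2.cvtColor(f,cv2.COLOR_RGB2HSV); v,u=np.mgrid[:480,:640]
    H=onz(d,s,u,v,.074)[...,:2]; m=(hsv[...,0]>22)&(hsv[...,0]<35)&(hsv[...,1]>130)&(hsv[...,2]>120)&(np.hypot(*(H-c0).transpose(2,0,1))<.03)
    hub=H[m].mean(0)
    Q=onz(d,s,u,v,.068)[...,:2]; D=Q-hub; r=np.hypot(D[...,0],D[...,1])
    blk=((hsv[...,2]<60)&(r<.17)).astype(np.uint8)
    a=np.degrees(np.arctan2(D[...,1],D[...,0]))
    # opening: light wood between r .06 and .12 on the cover plane
    res=[]
    for rr in np.arange(.06,.136,.004):
        k=(abs(r-rr)<.0015)&(hsv[...,2]>75); h=np.radians(a[k])
        mid=np.angle(np.exp(1j*h).mean()); e=np.degrees(np.angle(np.exp(1j*(h-mid)))); e=e[abs(e)<70]
        res.append((np.degrees(mid)+np.percentile(e,.7),np.degrees(mid)+np.percentile(e,99.3)))
    res=np.array(res)
    Q5=onz(d,s,u,v,.056)[...,:2]; D5=Q5-hub; r5=np.hypot(D5[...,0],D5[...,1])
    k=(r5>.162)&(r5<.176)&(hsv[...,2]>170)&(hsv[...,1]<125)
    N,l,st,c=cv2.connectedComponentsWithStats(k.astype(np.uint8)); 
    t=[]
    for i in range(1,N):
        if st[i,4]>60: w=D5[l==i].mean(0); t.append((st[i,4],np.degrees(np.arctan2(w[1],w[0]))))
    P=onz(d,s,u,v,.115)[...,:2]; DP=P-hub; rp=np.hypot(DP[...,0],DP[...,1])
    k=(rp>.09)&(rp<.12)&(hsv[...,2]>90)&(hsv[...,1]>120)&(hsv[...,0]<15)
    return hub,res,t,blk,P,k
E
python3 - <<'E'
from h import *
s,d=pickle.load(open("b.pkl","rb"))
hub,res,t,blk,P,k=caddy(d,s); print(hub,t); print(res.round(1)[::3], np.median(res,0), np.median(res,0).mean())
print("pegtop colour",d["frame"][267,235],d["frame"][250,242],d["frame"][196,205], d["frame"][230,400])
# disc circle
v,u=np.nonzero(blk); c=max(cv2.findContours(blk,0,cv2.CHAIN_APPROX_NONE)[0],key=len)[:,0]
q=onz(d,s,c[:,0],c[:,1],.068)[:,:2]; q=q[np.hypot(*(q-hub).T)>.138]
x,y=q.T; A=np.c_[2*x,2*y,np.ones(len(x))]; b=np.linalg.lstsq(A,x*x+y*y,rcond=None)[0]; print("disc",b[:2],np.sqrt(b[2]+b[0]**2+b[1]**2))
c=cloud(d,s); m=(c[...,2]>.109)&(c[...,2]<.122)&(np.hypot(c[...,0]-hub[0],c[...,1]-hub[1])<.14); q=c[m]; print("pegtop",len(q),q.mean(0)); v,u=np.nonzero(m); g=onz(d,s,u.mean(),v.mean(),.115); print(g, g[:2]-hub, np.hypot(*(g[:2]-hub)),np.degrees(np.arctan2(*(g[:2]-hub)[::-1])),u.mean(),v.mean())
E
```

```text
[ 0.54898224 -0.16142684] [(np.int32(449), np.float64(160.03311420111223))]
[[-34.9  50. ]
 [-34.1  49.3]
 [-34.3  49.3]
 [-33.6  48.8]
 [-33.6  48.5]
 [-33.2  48.7]
 [-32.9  48.2]] [-33.62659539  48.7528674 ] 7.563136007396746
pegtop colour [236 180 112] [198 144  85] [255 235 179] [217 186 136]
disc [ 0.54551085 -0.16323458] 0.14193752763435866
pegtop 290 [ 0.442294   -0.17492534  0.11432728]
[ 0.44245019 -0.17467514  0.115     ] [-0.10653205 -0.0132483 ] 0.10735266882469974 -172.9111054799705 234.38275862068966 265.10689655172416
```

```bash
cat >> h.py <<'E'
C=np.array([0.549,-0.1614]); TONGUE=160.0
def quat(psi):
    p=np.radians(psi)/2; return [0,float(np.cos(p)),float(np.sin(p)),0]
def peg(phi,z,r=.105):
    p=np.radians(phi); return [C[0]+r*np.cos(p),C[1]+r*np.sin(p),z]
def turn(ctrl,a,b,off,z,step=15,rate=.09):
    n=int(np.ceil(abs(b-a)/step)); F=0
    for phi in np.linspace(a,b,n+1)[1:]:
        ctrl.move_straight(peg(phi,z),rate=rate,rotation=quat(phi+off))
        f=np.linalg.norm(ctrl.sense()["contact_force"]); F=max(F,f)
        if f>35: print("FORCE",f,phi); break
    return F
E
python3 - <<'E'
from plant import ctrl
from h import *
off=90-360; a=187.3
ctrl.command_gripper(.6)
ctrl.goto(peg(a,.2),quat(a+off))
ctrl.move_straight(peg(a,.082),rate=.12)
s=ctrl.sense();print(s["time_s"],s["contact_force"],s["eef_pos"],s["opening"])
ctrl.command_gripper(.34)
s=ctrl.sense();d=ctrl.get_image("wrist");pickle.dump((s,d),open("c.pkl","wb")); cv2.imwrite("pics/c.png",d["frame"][:,:,::-1])
d=ctrl.get_image("side"); cv2.imwrite("pics/c2.png",d["frame"][:,:,::-1])
print(s["time_s"],s["contact_force"],s["opening"],s["joints"])
E
```

```text
5.825 [ 0.12768443  0.48671401 -0.18954498] [ 0.44522786 -0.17491619  0.08279518] 0.5980686885274986
6.1667 [-0.12956065 -0.52717791 -0.7236766 ] 0.3398540439738254 [-4.27642472e-01 -2.62308603e-01  2.00924280e+00 -2.52167993e-05
  1.39426203e+00  1.01571788e+00]
```

View pics/c.png

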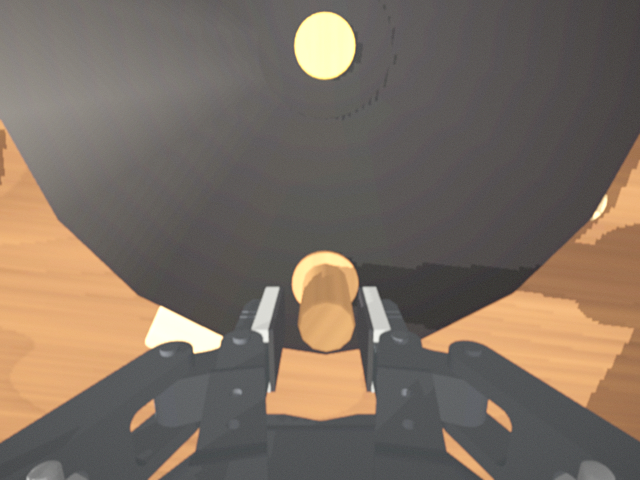

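View pics/c2.png

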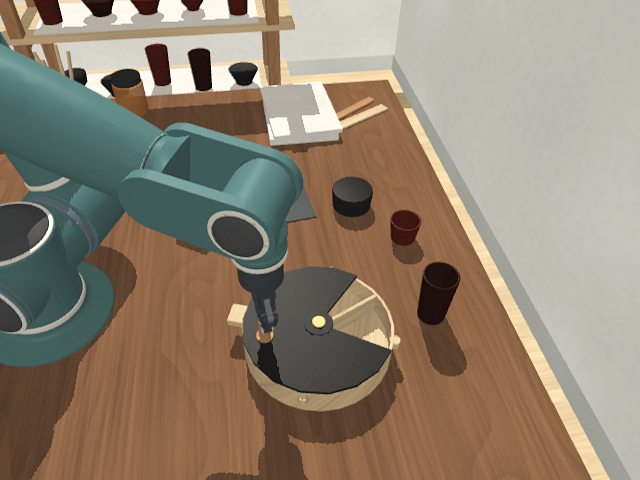

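The peg sits centred between the pads at about (326,320), and the forces are near zero. I'll turn the cover +152.7°.

```bash
python3 - <<'E'
from plant import ctrl
from h import *
off=90-360; a=187.3
F=turn(ctrl,a,TONGUE+180,off,.082); s=ctrl.sense(); print(F,s["time_s"],s["contact_force"],s["eef_pos"])
ctrl.command_gripper(0.2); s=ctrl.sense(); print(s["opening"],s["contact_force"])
ctrl.command_gripper(.6)
ctrl.move_straight(peg(TONGUE+180,.2),rate=.2)
ctrl.goto([0.54,-0.10,0.36],quat(0))
s=ctrl.sense();d=ctrl.get_image("wrist"); pickle.dump((s,d),open("d.pkl","wb")); cv2.imwrite("pics/d.png",d["frame"][:,:,::-1])
hub,res,t,*_=caddy(d,s); print(hub,t,np.median(res,0),np.median(res,0).mean(),s["time_s"])
E
```

```text
1.4010601344464866 11.0333 [-0.17349638  0.39701749 -0.45396693] [ 0.64735798 -0.19774824  0.08202033]
0.21906744550631144 [-3.54596771 -0.08010793  4.10721916]
[ 0.5455101  -0.16195471] [(np.int32(448), np.float64(159.50023964623344)), (np.int32(149), np.float64(-140.16077777790565)), (np.int32(152), np.float64(-44.04050807560797))] [121.05825606 200.96159389] 161.0099249755633 13.6417
```

View pics/d.png

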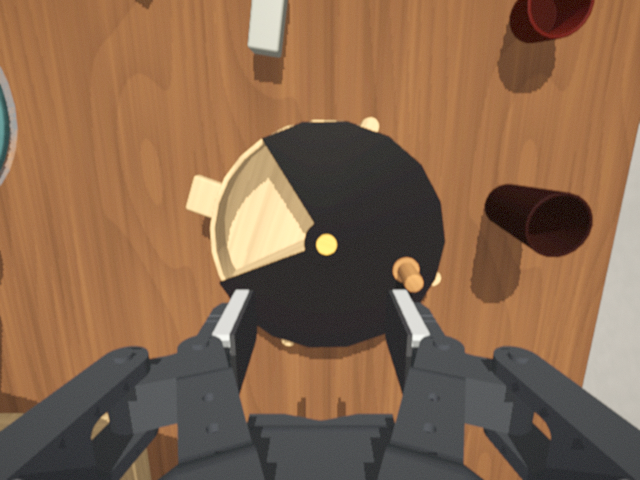

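The opening now points at the tongue, but the hub estimate picked up some wood pixels. I'll recompute the angles with the hub blob isolated.

```bash
sed -i 's/    hub=H\[m\].mean(0)/    N,l,st,c=cv2.connectedComponentsWithStats(m.astype(np.uint8)); i=1+np.argmin(np.hypot(*(np.array([H[l==j].mean(0) for j in range(1,N)])-C).T)-.0001*st[1:,4]*(st[1:,4]<600)); hub=H[l==i].mean(0)/' h.py; python3 - <<'E'
from h import *
for n in "bd":
    s,d=pickle.load(open(n+".pkl","rb")); hub,res,t,*_=caddy(d,s); print(hub,t,np.median(res,0),np.median(res,0).mean())
    c=cloud(d,s); m=(c[...,2]>.109)&(c[...,2]<.122)&(np.hypot(c[...,0]-hub[0],c[...,1]-hub[1])<.14);v,u=np.nonzero(m); g=onz(d,s,u.mean(),v.mean(),.115)[:2]-hub; print("peg",np.hypot(*g),np.degrees(np.arctan2(g[1],g[0])))
E
```

```text
[ 0.55685723 -0.1631735 ] [(np.int32(447), np.float64(160.43515885802066))] [-35.48259688  53.08707937] 8.802241245884684
peg 0.11498373462904797 -174.25918993522066
[ 0.55641039 -0.15900305] [(np.int32(445), np.float64(161.7668158762195)), (np.int32(151), np.float64(-143.33760011347218)), (np.int32(152), np.float64(-48.12927233376347))] [127.30901585 200.11671217] 163.71286400859088
peg 0.09450802028040023 -22.10548917030651
```

```bash
sed -i 's/-\.0001\*st\[1:,4\]\*(st\[1:,4\]<600))/+.05*(st[1:,4]<120))/' h.py; python3 - <<'E'
from h import *
for n in "bd":
    s,d=pickle.load(open(n+".pkl","rb")); hub,res,t,*_=caddy(d,s); print(hub,t,np.median(res,0),np.median(res,0).mean())
    c=cloud(d,s); m=(c[...,2]>.109)&(c[...,2]<.122)&(np.hypot(c[...,0]-hub[0],c[...,1]-hub[1])<.14);v,u=np.nonzero(m); g=onz(d,s,u.mean(),v.mean(),.115)[:2]-hub; print("peg",np.hypot(*g),np.degrees(np.arctan2(g[1],g[0])))
E
```

```text
[ 0.55557659 -0.1568441 ] [(np.int32(447), np.float64(162.3274887747608))] [-38.06711125  49.9943969 ] 5.963642826120587
peg 0.11452304188419499 -171.04270129018374
[ 0.55641039 -0.15900305] [(np.int32(445), np.float64(161.7668158762195)), (np.int32(151), np.float64(-143.33760011347218)), (np.int32(152), np.float64(-48.12927233376347))] [127.30901585 200.11671217] 163.71286400859088
peg 0.09450802028040023 -22.10548917030651
```

```bash
python3 - <<'E'
from h import *
for n in "bd":
    s,d=pickle.load(open(n+".pkl","rb")); hsv=cv2.cvtColor(d["frame"],cv2.COLOR_RGB2HSV)
    print(hsv[245,316:338].tolist())
    m=(hsv[...,0]>22)&(hsv[...,0]<35)&(hsv[...,1]>130)&(hsv[...,2]>120)
    N,l,st,c=cv2.connectedComponentsWithStats(m.astype(np.uint8))
    for i in range(1,N):
        if np.hypot(*(c[i]-[326,245]))<15: print(st[i],c[i],onz(d,s,*c[i],.074))
E
```

```text
[[21, 143, 234], [25, 126, 255], [27, 118, 255], [27, 120, 255], [27, 120, 255], [27, 120, 255], [27, 120, 255], [27, 121, 255], [27, 120, 255], [27, 121, 255], [27, 122, 255], [27, 122, 255], [27, 121, 255], [27, 120, 255], [27, 121, 255], [27, 119, 255], [27, 122, 255], [27, 121, 255], [28, 120, 255], [25, 131, 255], [21, 150, 214], [18, 126, 101]]
[319 237   2   2   2] [319.5 237.5] [ 0.53797886 -0.1537086   0.074     ]
[322 236   1   1   1] [322. 236.] [ 0.54100503 -0.15182399  0.074     ]
[330 236   1   1   1] [330. 236.] [ 0.55068639 -0.1518178   0.074     ]
[317 241   1   1   1] [317. 241.] [ 0.53494069 -0.15811957  0.074     ]
[334 240   1   1   1] [334. 240.] [ 0.55557659 -0.1568441   0.074     ]
[335 243   1   5   5] [335. 245.] [ 0.55685722 -0.16317163  0.074     ]
[317 247   1   1   1] [317. 247.] [ 0.53492465 -0.16573077  0.074     ]
[334 249   1   1   1] [334. 249.] [ 0.55568944 -0.16826871  0.074     ]
[329 253   1   1   1] [329. 253.] [ 0.54961334 -0.17339936  0.074     ]
[331 252   1   1   1] [331. 252.] [ 0.55205409 -0.17211321  0.074     ]
[[21, 149, 226], [26, 123
[... 571 characters left out ...]
3. 238.] [ 0.55394493 -0.1546059   0.074     ]
[318 240   1   1   1] [318. 240.] [ 0.53580983 -0.15714291  0.074     ]
[335 241   1   2   2] [335.  241.5] [ 0.55641038 -0.15900281  0.074     ]
[317 242   1   1   1] [317. 242.] [ 0.53459468 -0.15966397  0.074     ]
[317 247   1   1   1] [317. 247.] [ 0.53458356 -0.16599484  0.074     ]
[318 249   1   1   1] [318. 249.] [ 0.53579784 -0.16853848  0.074     ]
[321 252   1   1   1] [321. 252.] [ 0.53945808 -0.17236525  0.074     ]
[323 253   2   1   2] [323.5 253. ] [ 0.54251514 -0.17364186  0.074     ]
[328 253   2   1   2] [328.5 253. ] [ 0.54862624 -0.17363279  0.074     ]
[331 252   1   1   1] [331. 252.] [ 0.55167125 -0.17234722  0.074     ]
```

My saturation threshold kept only the hub's rim. I'll lower it.

```bash
sed -i 's/(hsv\[...,1\]>130)&(hsv\[...,2\]>120)&(np.hypot/(hsv[...,1]>100)\&(hsv[...,2]>120)\&(np.hypot/; s/^C=np.array.*/C=np.array([0.5457,-0.1625]); TONGUE=159.5/' h.py; python3 - <<'E'
from h import *
for n in "bd":
    s,d=pickle.load(open(n+".pkl","rb")); hub,res,t,*_=caddy(d,s); print(hub,t,np.median(res,0),np.median(res,0).mean())
    c=cloud(d,s); m=(c[...,2]>.109)&(c[...,2]<.122)&(np.hypot(c[...,0]-hub[0],c[...,1]-hub[1])<.14);v,u=np.nonzero(m); g=onz(d,s,u.mean(),v.mean(),.115)[:2]-hub; print("peg",np.hypot(*g),np.degrees(np.arctan2(g[1],g[0])))
E
```

```text
[ 0.54575526 -0.16241789] [(np.int32(447), np.float64(159.34221878184727))] [-32.11586548  47.73290246] 7.808518491324925
peg 0.10402969840501854 -173.2334339188406
[ 0.54564657 -0.1624401 ] [(np.int32(450), np.float64(159.3793326552747)), (np.int32(150), np.float64(-140.23774137639487)), (np.int32(148), np.float64(-44.06576653836226))] [120.8935639  200.72873616] 160.81115003106737
peg 0.10344053617296119 -18.09476234650952
```

With the hub found properly at (0.5457, −0.1625), the opening is at 161.0° and the tongue at about 159.5°. My earlier centre error explains the 1.5° offset. I'll regrip the peg at the right angle, which recentres it, then look at the stone.

```bash
python3 - <<'E'
from plant import ctrl
from h import *
a=TONGUE+180; off=90-360
ctrl.goto(peg(a,.19),quat(a+off))
ctrl.move_straight(peg(a,.082),rate=.15)
ctrl.command_gripper(0.2); s=ctrl.sense(); print(s["opening"],s["contact_force"],s["eef_pos"])
ctrl.command_gripper(.6)
ctrl.move_straight(peg(a,.19),rate=.2)
ctrl.goto([0.54,-0.10,0.36],quat(0))
s=ctrl.sense();d=ctrl.get_image("wrist"); pickle.dump((s,d),open("e.pkl","wb")); cv2.imwrite("pics/e.png",d["frame"][:,:,::-1])
hub,res,t,*_=caddy(d,s); print(hub,t,np.median(res,0),np.median(res,0).mean(),s["time_s"])
c=cloud(d,s); m=(c[...,2]>.109)&(c[...,2]<.122)&(np.hypot(c[...,0]-hub[0],c[...,1]-hub[1])<.14);v,u=np.nonzero(m); g=onz(d,s,u.mean(),v.mean(),.115)[:2]-hub; print("peg",np.hypot(*g),np.degrees(np.arctan2(g[1],g[0])))
ctrl.command_gripper(1.0)
# above stone: yaw 54.7 -> jaws across = -35.3; tool y at psi=-35.3
psi=-35.3; ctrl.goto([0.445,0.287,0.20],quat(psi))
s=ctrl.sense();d=ctrl.get_image("wrist"); pickle.dump((s,d),open("f.pkl","wb")); cv2.imwrite("pics/f.png",d["frame"][:,:,::-1]); print(s["time_s"],s["joints"])
E
```

```text
0.21933924326656687 [-1.20922811  1.45104832  5.10129624] [ 0.64453127 -0.19936123  0.0833855 ]
[ 0.54560953 -0.16246561] [(np.int32(450), np.float64(159.44471250130587)), (np.int32(150), np.float64(-140.26300908714475)), (np.int32(148), np.float64(-44.05696483963048))] [119.54372541 199.2624083 ] 159.40306685461408 18.4583
peg 0.10345494067234674 -19.418658005759724
20.5333 [ 5.23663667e-01 -2.01362748e-01  1.76520860e+00 -1.26347075e-04
  1.57717612e+00  1.13989706e+00]
```

View pics/e.png

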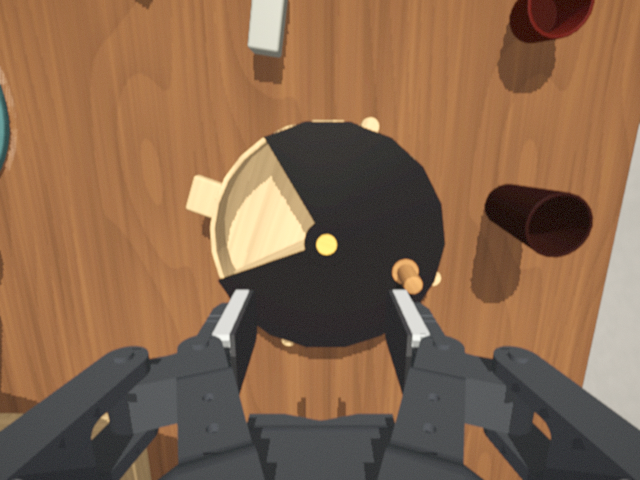

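View pics/f.png

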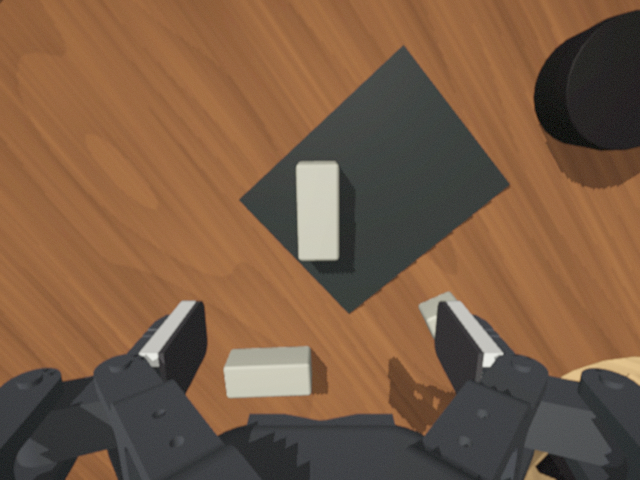

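The opening at 159.4° now matches the tongue at 159.45°. The stone shows at (318,211) on the mat, upright in the image, so the yaw is right. Now the pick.

```bash
cat >> h.py <<'E'
def stone(d,s,near,z=.039):
    hsv=cv2.cvtColor(d["frame"],cv2.COLOR_RGB2HSV); v,u=np.mgrid[:480,:640]; Q=onz(d,s,u,v,z)[...,:2]
    m=((hsv[...,1]<60)&(hsv[...,2]>150)&(np.hypot(*(Q-near).transpose(2,0,1))<.08)).astype(np.uint8)
    N,l,st,c=cv2.connectedComponentsWithStats(m); i=1+np.argmax(st[1:,4])
    return c[i],cv2.minAreaRect((Q[l==i]*1000).astype(np.float32)),np.median(cloud(d,s)[l==i],0)
E
python3 - <<'E'
from h import *
s,d=pickle.load(open("f.pkl","rb")); print(stone(d,s,[.445,.287]))
E
```

```text
(array([317.19070472, 210.02399596]), ((443.36956787109375, 290.5979919433594), (85.19389343261719, 34.500732421875), 55.32545852661133), array([0.44472137, 0.29231697, 0.03891186]))
```

```bash
python3 - <<'E'
from plant import ctrl
from h import *
q=quat(55.3-90)
ctrl.goto([.4434,.2906,.10],q)
ctrl.move_straight([.4434,.2906,.008],rate=.1)
s=ctrl.sense();print(s["contact_force"],s["eef_pos"])
ctrl.command_gripper(0.2)
s=ctrl.sense();print(s["opening"],s["contact_force"])
ctrl.move_straight([.4434,.2906,.18],rate=.15)
s=ctrl.sense();print(s["opening"],s["contact_force"],s["time_s"])
d=ctrl.get_image("wrist"); cv2.imwrite("pics/g.png",d["frame"][:,:,::-1]);pickle.dump((s,d),open("g.pkl","wb"))
d=ctrl.get_image("side"); cv2.imwrite("pics/g2.png",d["frame"][:,:,::-1])
E
```

```text
[-0.20018267 -0.65308989  0.41266853] [0.44377513 0.2908142  0.00870126]
0.4027640185547774 [-1.50395027 -0.86494436  5.78520889]
0.3988970732195972 [-0.26629032 -0.0053299  -2.77081877] 23.9583
```

View pics/g.png

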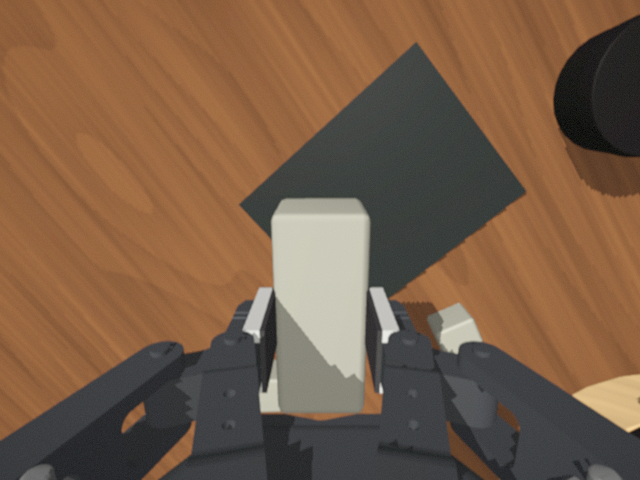

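View pics/g2.png

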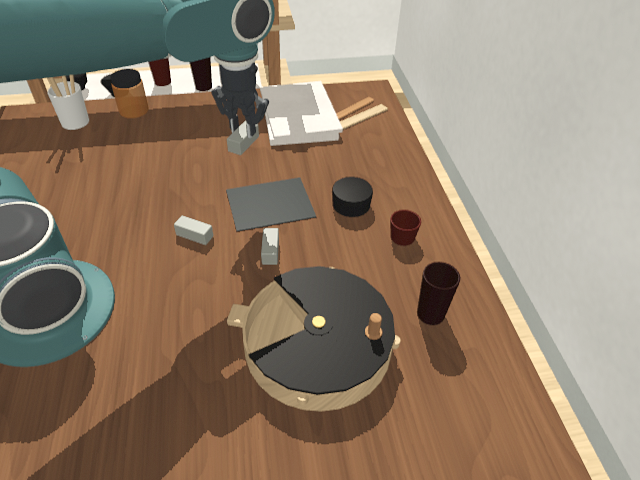

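The stone is held straight between the pads, running from (320,200) to (320,410), and the mat is empty. Next I'll lower it into the compartment with a touch-down check.

```bash
python3 - <<'E'
from plant import ctrl
from h import *
t=np.radians(TONGUE); B=C+.085*np.array([np.cos(t),np.sin(t)]); q=quat(TONGUE-180)
ctrl.goto([*B,.18],q)
ctrl.move_straight([*B,.075],rate=.12)
f0=ctrl.sense()["contact_force"]
ctrl.move_straight([*B,.018],rate=.06)
s=ctrl.sense();print(s["time_s"],s["contact_force"],f0,s["eef_pos"])
if abs(s["contact_force"]-f0).max()<5:
    for z in np.arange(.017,.0105,-.001):
        ctrl.move_straight([*B,z],rate=.02)
        s=ctrl.sense(); df=s["contact_force"]-f0; print(z,s["eef_pos"][2],df.round(2))
        if df[2]>2: break
s=ctrl.sense();print(s["time_s"],s["opening"])
E
```

```text
27.75 [-0.32943647 -0.0625568  -1.7030961 ] [ 0.13838265 -0.24563015 -1.40211882] [ 0.46631594 -0.13281223  0.01840587]
0.017 0.01712647199371755 [-1.22  1.41 -0.38]
0.016 0.01597228576333337 [-0.17  0.05 -0.53]
0.015 0.014916325292201403 [-0.16  0.79 -0.45]
0.013999999999999999 0.013928832446496155 [-0.22  0.05 -1.19]
0.012999999999999998 0.013577149144334173 [-2.56  1.62  6.63]
29.0 0.39871678985889997
```

It touched down exactly where expected, at TCP z = 13.6 mm. I'll release, rise and check.

```bash
python3 - <<'E'
from plant import ctrl
from h import *
ctrl.command_gripper(0.55)
s=ctrl.sense();print(s["opening"],s["contact_force"]); p=s["eef_pos"]
ctrl.move_straight([p[0],p[1],.05],rate=.06)
ctrl.move_straight([p[0],p[1],.18],rate=.2)
ctrl.goto([0.54,-0.10,0.36],quat(0))
s=ctrl.sense();d=ctrl.get_image("wrist"); pickle.dump((s,d),open("i.pkl","wb")); cv2.imwrite("pics/i.png",d["frame"][:,:,::-1])
hub,res,t,*_=caddy(d,s); print(hub,t,np.median(res,0),s["time_s"])
st=stone(d,s,[.466,-.133],z=.044); print(st)
m=cloud(d,s)
E
```

```text
0.5494722906849441 [ 0.05959161 -0.91437186  0.57931071]
[ 0.54569002 -0.16253412] [(np.int32(449), np.float64(159.36464412085448)), (np.int32(149), np.float64(-137.83792079962896)), (np.int32(165), np.float64(-47.96138289960535))] [119.71359954 199.47532615] 31.6583
(array([263.9499484 , 213.48400413]), ((466.0320129394531, -131.23699951171875), (89.40461730957031, 36.3262939453125), 69.65889739990234), array([ 0.46622869, -0.12998109,  0.04383278]))
```

View pics/i.png

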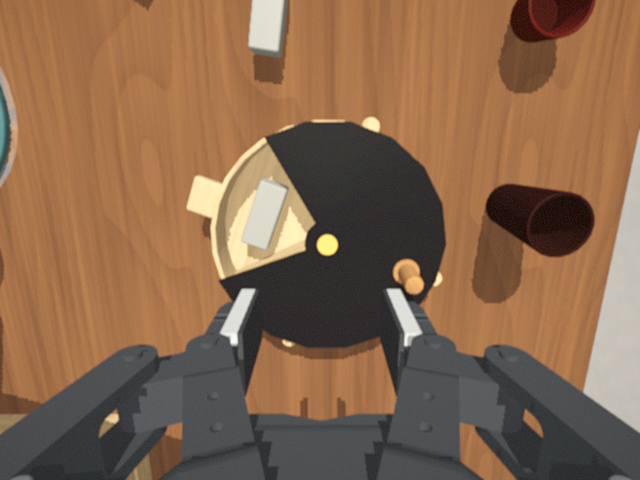

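The stone lies flat in the compartment at (265,214), with its top at z = 43.8 mm. Now I'll turn the cover clockwise to shut the compartment.

```bash
python3 - <<'E'
from plant import ctrl
from h import *
off=90-360; a=TONGUE+180; b=a-96
ctrl.goto(peg(a,.19),quat(a+off))
ctrl.move_straight(peg(a,.082),rate=.13)
ctrl.command_gripper(.34); s=ctrl.sense(); print(s["contact_force"])
F=turn(ctrl,a,b,off,.082,rate=.08)
ctrl.command_gripper(0.2); s=ctrl.sense(); print(F,s["opening"],s["contact_force"],s["time_s"])
ctrl.command_gripper(.6)
ctrl.move_straight(peg(b,.19),rate=.15)
ctrl.goto([0.54,-0.10,0.36],quat(0))
s=ctrl.sense();d=ctrl.get_image("wrist"); pickle.dump((s,d),open("j.pkl","wb")); cv2.imwrite("pics/j.png",d["frame"][:,:,::-1])
hub,res,t,*_=caddy(d,s); print(hub,t,np.median(res,0),np.median(res,0).mean(),s["time_s"])
d=ctrl.get_image("side"); cv2.imwrite("pics/j2.png",d["frame"][:,:,::-1])
E
```

```text
[ 0.53811982  0.38973546 -0.48846698]
1.3224017567320216 0.22577443033477737 [1.48001956 0.59904584 4.83542037] 37.725
[ 0.54573113 -0.16236795] [(np.int32(450), np.float64(159.37625773280797)), (np.int32(150), np.float64(-140.57026803977956)), (np.int32(152), np.float64(-44.50977443821145))] [ 23.76254933 103.3143597 ] 63.538454516471205 39.9333
```

View pics/j.png

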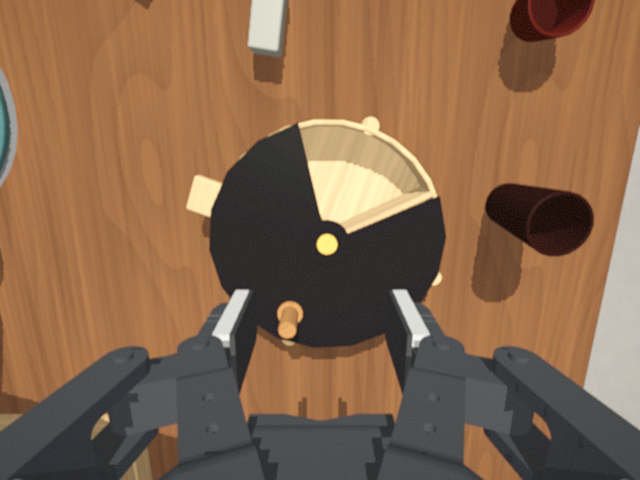

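View pics/j2.png

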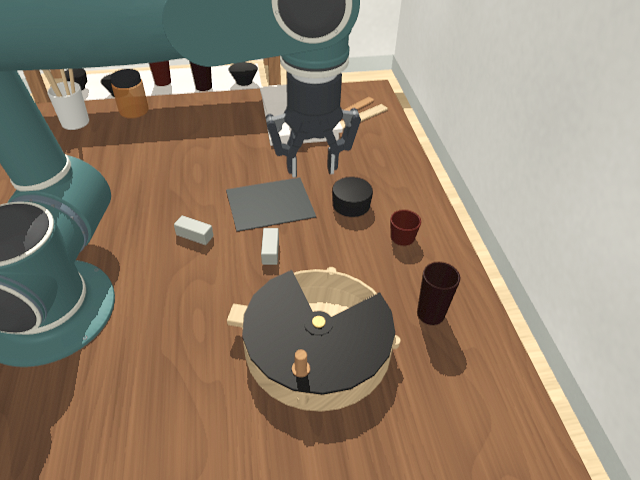

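The opening is at 63.5°, which is 95.9° from the tongue, so the compartment is shut. The gripper is clear and the bystanders stand where they were. Handing in.

```bash
python3 - <<'E'
from plant import ctrl
ctrl.finish_job()
E
```

```text
the job is handed in; nothing more can be done
```

The burnishing stone is in the compartment marked by the wide tongue, the cover is turned shut over it, and the job was handed in after about 40 s.

- **Cover lined up:** I turned it by the peg until the opening was at 159.4°, against 159.4° for the tongue. The first turn was about 1.5° off because I had misjudged the hub position. I corrected that before placing the stone.
- **Stone placed:** I took the leftmost stone, from the mat, and lowered it in 1 mm steps. It touched the floor with about 7 N and I released it there. It lay flat, with its top at 43.8 mm where 44 mm was expected.
- **Cover shut:** The last picture shows the opening 95.9° away from the compartment, where at least 85° is needed. The gripper was clear of everything, and the box, cup, tumbler and other two stones looked unmoved in that picture, though I did not measure them again.

The highest force I read was about 7 N, at that touchdown. The wrist-camera estimates of the cover's angle from the peg and from the opening's edges differed by about 1°. I went by the edges.

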